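# Swollen-lid check on the low tin, then count it

## Task

Check the lowest of the four tins in the cardboard tray for swelling: press lightly with the fingertips on the middle of its lid until the lid gives a couple of millimetres, keep it pressed for half a second, then lift off. Then log the check by pressing the large button of the counter box fully down and letting it come back up. Do not touch the other tins, the glass jar or the counter's small reset button, and do not shift, lift or press hard on the tin.

Things in the scene. Friction and masses are not known exactly. Their poses are not given: they have to be found in the camera images.
- low_tin: the tin to check: loose, steel with red and paper label, 84 mm across and 45 mm tall, much the lowest of the four, about 0.2 kg. Origin: centre of its underside, z up. It stands upright on the tray floor, its underside 5 mm above the work surface
- low_tin_lid_mid (a point): centre of the upper face of the low tin's springy steel lid, about 1 mm below the tin's rim (44 mm above the tin's underside); the lid is 73 mm across, and a tip pressing within 15 mm of this point works well. The point goes down with the lid
- low_tin_lid (a joint): how far the low tin's lid is pressed in, m: 0 at rest, 0.005 at its stop. It starts to give at about 2 N, yields about 1 mm per further 1.1 N (0.002 at 4.4 N, 0.003 at 5.5 N), meets the stop at about 8 N, and springs back when let go. A check wants more than 0.002 for half a second; over 20 N would damage the tin
- tall_wide_tin: another tin, same materials and same 84 mm width, but 82 mm tall, loose; not to be touched. Origin: centre of its underside
- tall_tin: another tin, 74 mm across, 80 mm tall, loose; not to be touched. Origin: centre of its underside
- slim_tin: another tin, 58 mm across, 74 mm tall, loose; not to be touched. Origin: centre of its underside
- jar: closed glass jar with a steel lid, 70 mm across, 110 mm tall, loose, on the table beyond the counter box; not to be touched. Origin: centre of its underside
- tray: fixed open cardboard tray, 300 x 300 mm, walls 22 mm high and 5 mm thick, floor 5 mm thick. Origin: centre of its underside. The four tins stand one near each corner of a 136 mm square about its centre, in random order, at least 25 mm apart
- counter: fixed grey plastic counter box, 90 mm (x) by 160 mm (y) by 40 mm tall, with a dark display window and two black buttons on top, 95 mm apart along its y. Origin: centre of its underside
- count_button_top (a point): centre of the upper face of the large count button (38 mm across), 58 mm above the work surface when up; it is pressed straight down
- count_button (a joint): travel of the large count button, m: 0 up, 0.006 fully down (takes 5 N); springs back
- reset_button_top (a point): centre of the upper face of the small reset button (16 mm across), 56 mm above the work surface; not to be touched
- reset_button (a joint): travel of the small reset button, m: 0 up, 0.004 fully down; must not be pressed
There are look-alikes about, which are no part of the job. Leave any orange look-alike of the low_tin alone.

How it is judged:
On the way, in this order (a step that is already met when the one before it is completed fails the run):
1. the low tin's lid is pressed in more than 2 mm by the fingers for a moment (value of joint low_tin_lid above 0.002 m and contact force between the fingers and low_tin above 1 N), for 0.3 s.
2. the lid is let go again, with the counter button still up (value of joint low_tin_lid below 0.0005 m and contact force between the fingers and low_tin below 0.1 N and value of joint count_button below 0.001 m), for 0.05 s.
3. the large count button is pressed down (at least 4.5 of 6 mm) by the fingers (value of joint count_button above 0.0045 m and contact force between the fingers and counter above 1 N), for 0.05 s.
At the end, for the whole second after the job is handed in: The lid and both buttons are back up (within 1 mm), the low tin stands upright at rest within 12 mm of where it began, and the other tins and the jar are within 5 mm of where they began (value of joint each of low_tin_lid, count_button, reset_button below 0.001 m and distance of low_tin from where it was at the start of the episode below 0.012 m and angle between low_tin's own z axis and vertical below 0.05 rad and linear speed of low_tin below 0.01 m/s and distance of each of tall_wide_tin, tall_tin, slim_tin, jar from where it was at the start of the episode below 0.005 m); the robot touches nothing.
It fails at once if the low tin is pressed harder than 20 N (contact force between any of the fingers, the arm and low_tin above 20 N).
It fails at once if the low tin is lifted or tipped (8 mm, 0.15 rad) or shifted 12 mm (height (world z) of low_tin above 0.013 m or angle between low_tin's own z axis and vertical above 0.15 rad or distance of low_tin from where it was at the start of the episode above 0.012 m).
It fails at once if another tin or the glass jar is touched (over 0.5 N) or moved 5 mm (contact force between any of the fingers, the arm and tall_wide_tin above 0.5 N or distance of any of tall_wide_tin, tall_tin, slim_tin, jar from where it was at the start of the episode above 0.005 m or contact force between any of the fingers, the arm and tall_tin above 0.5 N or contact force between any of the fingers, the arm and slim_tin above 0.5 N or contact force between any of the fingers, the arm and jar above 0.5 N).
It fails at once if the small reset button is pressed 1 mm (value of joint reset_button above 0.001 m).
It also fails if it takes over 48 s, if anything falls off the work surface, if the arm or the gripper's body presses on something with over 40 N, if the wrist force passes 120 N, or if a joint passes its speed limit or range.

## Robot

A 6-joint arm with a two-finger parallel gripper is mounted at the origin on the work surface. World frame = base frame: x ahead of the robot, y to its left, z up, the work surface at z = 0. Lengths are in m, angles in rad, forces in N, time in s.
With the tool pointing down it reaches from about 0.35 to 0.975 m from the base axis. Payload 17.4 kg.
Tool frame: the origin (TCP) lies at the very end of the fingers, on their centre line; the grasp point (between the pads) lies ctrl.hold_point_z behind it (ctrl.hold_point_z is the distance from the TCP to the grasp point, in m); z points along the fingers, y is the direction in which the jaws open and shut (so a half turn about z gives the same grasp; the last joint's range is limited). The gripper opens to 85 mm and grips with 20 to 120 N. Pads are 22 mm wide; open, the fingers measure 114 mm over their backs; the gripper's body (76 mm by 85 mm) begins 54 mm behind the grasp point. The pads swing forward as they close: fully open they stand 13 mm farther back than shut.
Start: joints at [-1.199, 0.116, 1.442, -0, 1.584, -0.038], TCP at [0.269, -0.619, 0.231] pointing down, gripper open.
Joint ranges: [-2.83, 2.83], [-0.83, 2.19], [0.07, 2.5], [-1.14, 4.28], [0.01, 3], [-2.97, 2.97]. Speed limits (rad/s): [1.89, 1.89, 2.22, 3.14, 3.14, 3.14].

## Interface

Orientations are given as a unit quaternion [x, y, z, w].
In Python, from station import ctrl gives the robot as it stands.
- The arm moves only by the tool send_rows, never from a script. Its argument "rows" is a list of rows, each an object with "linear": the shift along the tool's x, y, z in m, a list of three; "spin": the turn about the tool's z in degrees. A call has 1 to 5 rows; each row is the pose to reach, as a shift and turn from the pose measured when the call began, along the tool's axes at that moment; what a row does not reach only later rows make up. A row lasts 1/8 s, in which the tool goes at most 62.5 mm and 10.7 degrees, less where a joint would pass 70% of its speed; a pose out of reach is approached as far as the arm can. A call with a gripper value outside its range is refused whole. "jaw" is the finger opening in m, from 0 to 0.0854, set as the call begins (left out, the last holds). The fingers move at their own pace and stop on an object; the grip force is fixed at half the most. Time passes only in rows, so rows that repeat a pose let the fingers close. It gives the time, the measured TCP pose, the force and the opening at its end, in the units of the state.
- ctrl.get_obs(): the state, without advancing time (a new reading comes with each control period).
- ctrl.get_image(name): name is "scene" or "top" or "wrist"; returns (picture, depth): 420x560x3 uint8, red, green, blue; 420x560 float32, m along the optical axis (not along the pixel's ray), 0 where there is no reading.
- ctrl.camera_model(name): a dict with "fx", "fy", "cx", "cy" (pixels), "rvec" (rotation vector, rad) and "tvec" (3), from world to camera coordinates, as OpenCV has them. Camera axes: x right, y down, z forward; pixel columns grow to the right and rows downward; lengths in m; the calibration is good to about 2 mm. The wrist camera is an equidistant fisheye: a pixel r from the principal point sees the ray r / f radians off the axis. A picture is of the moment at which its call begins: read the wrist's pose just before it. camera_model takes no time and is no camera call; for the wrist camera it gives the pose at the moment of the call.
- ctrl.job_done(): hands the job in, once; it reports no verdict.
Trained networks look in the newest picture that a camera, given by its name, has taken for a name from the list of things; names that differ only in an ending like _2 or _b are one class to them, and where a whole thing is asked for, a point or a joint stands for the part that bears it (a point fixed in the world has none). Each returns a list of dicts, best first, with "score" (0 to 1); they miss things now and then, are a little off and sometimes report something else, mostly with a low value. They report only what shows in the picture. A call takes as long as a camera call. They do not tell look-alikes from the thing itself.
- ctrl.look_for(camera, query): "rect" ([centre column, centre row, width, height] in pixels, round what is visible of it).
- ctrl.outline_of(camera, query): "mask" (420x560 bool, what is visible of it) and "rect" ([centre column, centre row, width, height] in pixels, round what is visible of it).
The state is a dict: "t": time; "joints": joint angles; "joint_velocities": joint speeds; "joint_efforts": joint torques, N m; "tcp_pos": TCP position; "tool_rot": TCP orientation; "force": force on the tool from outside, world axes, zero at the start; "moment": the same for the moment, N m; "finger_gap": opening from 0.0 (shut) to 1.0 (fully open).
Only numpy, scipy, OpenCV 4.12 (cv2) and the standard library are available. Lean on these libraries where they do the work, as an engineer would, in place of code of your own. Each camera call takes 0.05 s, during which the arm holds its last target. There are 200 camera calls.

## Working session

There is one attempt and no reset: what is moved stays moved. The work goes in short steps, Python scripts to look and compute and a tool call to move; the robot and the scene stay as the last step left them, time stands still between calls to the robot, and variables do not carry over. Pictures are saved under pics/ and viewed, about 8 in all and at most 12, crops included, and the job is handed in when it is done.

Besides the shell and the picture viewer there is one more tool, called after "Request:" by a JSON object that holds its "name" and its "arguments". send_rows: Moves the arm, as the interface text tells. Its arguments: {"type":"object","properties":{"rows":{"type":"array","items":{"type":"object","properties":{"linear":{"type":"array","items":{"type":"number"}},"spin":{"type":"number"}}}},"jaw":{"type":"number"}},"required":["rows"]}

```bash
mkdir -p pics; cat > h.py <<'E'
import numpy as np, cv2
from station import ctrl
def world(cam,u,v,d):
    m=ctrl.camera_model(cam);R=cv2.Rodrigues(np.array(m["rvec"],float))[0];t=np.array(m["tvec"],float)
    u,v,d=map(np.asarray,(u,v,d))
    p=np.stack([(u-m["cx"])/m["fx"]*d,(v-m["cy"])/m["fy"]*d,d],-1)
    return (p-t)@R
def cloud(cam,depth):
    v,u=np.mgrid[:420,:560];return world(cam,u,v,depth)
def save(n,im): cv2.imwrite("pics/"+n,cv2.cvtColor(im,cv2.COLOR_RGB2BGR))
E
python3 - <<'E'
from h import *
o=ctrl.get_obs();print({k:np.round(v,3) for k,v in o.items()})
for c in("top","scene"):
    im,d=ctrl.get_image(c);save(c+"1.png",im);np.savez(c+"1.npz",im=im,d=d)
    P=cloud(c,d)
    for q in("low_tin","tall_wide_tin","tall_tin","slim_tin","jar","counter","count_button_top","reset_button_top","tray"):
        for r in ctrl.outline_of(c,q):
            if r["score"]<.2: continue
            m=r["mask"]&(d>0);p=P[m]
            z=np.percentile(p[:,2],97);tp=p[abs(p[:,2]-z)<.006]
            print(c,q,round(r["score"],2),np.round(r["rect"]),"top",np.round((tp.min(0)+tp.max(0))/2,3),np.round(np.ptp(tp,0),3),round(float(z),3))
E
```

```text
{'t': np.float64(0.0), 'joints': array([-1.199,  0.116,  1.442, -0.   ,  1.584, -0.038]), 'joint_velocities': array([-0.001, -0.   , -0.001,  0.001,  0.001, -0.001]), 'joint_efforts': array([ 2.0000e-03, -7.3198e+01, -6.3249e+01,  0.0000e+00,  6.0000e-03,
        0.0000e+00]), 'tcp_pos': array([ 0.269, -0.619,  0.231]), 'tool_rot': array([ 0.979,  0.203, -0.   , -0.001]), 'force': array([-0.706,  0.08 , -0.28 ]), 'moment': array([-0.023, -0.005,  0.045]), 'finger_gap': np.float64(1.002)}
top low_tin 0.83 [373. 304.  37.  42.] top [ 0.285 -0.185  0.045] [0.081 0.081 0.01 ] 0.046
top low_tin 0.57 [358. 225.  43.  39.] top [ 0.455 -0.151  0.049] [0.078 0.083 0.008] 0.051
top low_tin 0.37 [149. 214.  17.  18.] top [0.473 0.291 0.063] [0.036 0.036 0.009] 0.065
top tall_wide_tin 0.82 [312. 151.  44.  46.] top [ 0.608 -0.043  0.087] [0.084 0.081 0.01 ] 0.088
top tall_tin 0.72 [300. 215.  39.  32.] top [ 0.472 -0.021  0.084] [0.072 0.07  0.008] 0.086
top tall_tin 0.21 [174. 204.  80.  56.] top [0.479 0.253 0.062] [0.047 0.122 0.011] 0.062
top slim_tin 0.95 [369. 165.  32.  33.] top [ 0.584 -
[... 1246 characters left out ...]
] [0.059 0.056 0.008] 0.08
scene slim_tin 0.57 [262. 284.  48.  63.] top [ 0.607 -0.047  0.086] [0.084 0.084 0.008] 0.088
scene slim_tin 0.27 [241. 227.  41.  55.] top [ 0.472 -0.026  0.085] [0.074 0.072 0.008] 0.086
scene counter 0.81 [365. 195.  83.  73.] top [0.479 0.246 0.062] [0.054 0.119 0.011] 0.062
scene count_button_top 0.79 [379. 165.  16.  16.] top [0.472 0.286 0.063] [0.038 0.038 0.008] 0.065
scene count_button_top 0.56 [175. 245.  43.  33.] top [ 0.452 -0.154  0.05 ] [0.073 0.071 0.008] 0.052
scene reset_button_top 0.54 [347. 190.   6.   5.] top [0.495 0.194 0.06 ] [0.017 0.015 0.006] 0.063
scene tray 0.9 [224. 288. 202. 192.] top [ 0.531 -0.099  0.023] [0.34  0.339 0.011] 0.023
```

```bash
python3 - <<'E'
from h import *
im=np.load("top1.npz")["im"];save("c1.png",cv2.resize(im[100:350,120:440],None,fx=2.4,fy=2.4,interpolation=cv2.INTER_CUBIC))
E
```

```text
(no output)
```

View pics/c1.png

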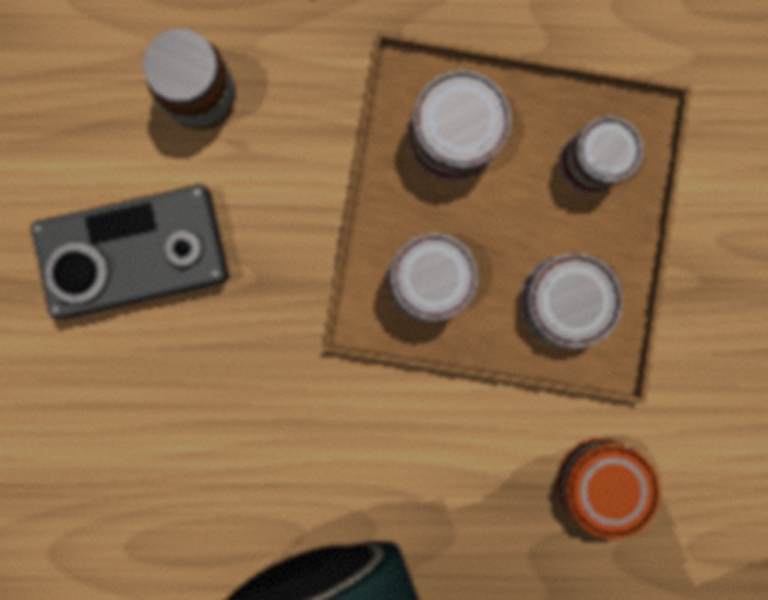

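Candidates: the tin at (359,225), steel lid with red/paper label, standing in the tray and 50 mm high; and the one at (373,304), orange and outside the tray. The crop confirms that the tray one is the low tin and the orange one is the look-alike. The counter's large button is at (150,214) and the small one at (195,202).

```bash
cat >> h.py <<'E'
from scipy.spatial.transform import Rotation as Ro
def delta(x,y,z):
    o=ctrl.get_obs();R=Ro.from_quat(o["tool_rot"])
    print("t",round(float(o["t"]),2),"tcp",np.round(o["tcp_pos"],4),"F",np.round(o["force"],2),"gap",round(float(o["finger_gap"]),3),"delta",np.round(R.inv().apply(np.array([x,y,z])-o["tcp_pos"]),4))
E
python3 -c "
from h import *
print(ctrl.hold_point_z);delta(.453,-.153,.2)"
```

```text
0.0187
t 1.0 tcp [ 0.2689 -0.6191  0.2313] F [-0.29 -0.57 -1.21] gap 0.996 delta [ 0.3545 -0.3542  0.0313]
```

Request:
{"name": "send_rows", "arguments": {"rows": [{"linear": [0.04,-0.04,0]},{"linear": [0.08,-0.08,0]},{"linear": [0.12,-0.12,0]},{"linear": [0.16,-0.16,0]},{"linear": [0.2,-0.2,0]}], "jaw": 0}}

```text
validation failed for argument at $.ro...
```

```bash
python3 -c "
from h import *
delta(.453,-.153,.15)"
```

```text
t 1.0 tcp [ 0.2689 -0.6191  0.2313] F [-0.29 -0.57 -1.21] gap 0.996 delta [ 0.3545 -0.3542  0.0813]
```

Spin is probably required.

Request:
{"name": "send_rows", "arguments": {"rows": [{"linear": [0.04,-0.04,0],"spin": 0},{"linear": [0.08,-0.08,0],"spin": 0},{"linear": [0.12,-0.12,0],"spin": 0},{"linear": [0.16,-0.16,0],"spin": 0},{"linear": [0.2,-0.2,0],"spin": 0}], "jaw": 0}}

```text
t: 1.62
tcp_pos: [0.373, -0.3543, 0.2315]
tool_rot: [0.979, 0.203, 0.0, 0.0]
force: [1.1, -0.9, 0.5]
finger_gap: 0.004
```

```bash
python3 -c "
from h import *
delta(.453,-.153,.15)"
```

```text
t 1.62 tcp [ 0.373  -0.3543  0.2315] F [ 1.13 -0.89  0.46] gap 0.004 delta [ 0.1535 -0.1528  0.0814]
```

Request:
{"name": "send_rows", "arguments": {"rows": [{"linear": [0.04,-0.04,0],"spin": 0},{"linear": [0.08,-0.08,0],"spin": 0},{"linear": [0.12,-0.12,0.01],"spin": 0},{"linear": [0.1535,-0.153,0.04],"spin": 0},{"linear": [0.1535,-0.153,0.08],"spin": 0}]}}

```text
t: 2.25
tcp_pos: [0.4541, -0.1504, 0.1515]
tool_rot: [0.979, 0.205, 0.001, 0.001]
force: [1.0, -1.0, 0.4]
finger_gap: -0.002
```

```bash
python3 - <<'E'
from h import *
delta(.453,-.153,.06)
im,d=ctrl.get_image("scene");P=cloud("scene",d)
iw,_=ctrl.get_image("wrist");save("w1.png",iw)
save("c2.png",cv2.resize(im[80:330,100:420],None,fx=2.4,fy=2.4,interpolation=cv2.INTER_CUBIC))
# depth check: gripper tip, and tin top
for c in("low_tin",):
  for r in ctrl.outline_of("scene",c)[:2]: print(r["score"],r["rect"])
# tip points: near xy target, z .1-.2
m=(np.hypot(P[...,0]-.453,P[...,1]+.153)<.04)&(P[...,2]>.07)&(P[...,2]<.2)&(d>0)
p=P[m];p=p[p[:,2]<p[:,2].min()+.015];print(len(p),p.min(0),p.max(0))
E
```

```text
t 2.25 tcp [ 0.4541 -0.1504  0.1515] F [ 1.05 -0.98  0.42] gap -0.002 delta [-0.0023  0.0017  0.0915]
0.75 [126.7, 198.1, 47.4, 44.3]
0.75 [365.7, 194.4, 82.6, 67.5]
74 [ 0.45171912 -0.16670104  0.1527553 ] [ 0.46683402 -0.13709868  0.16747226]
```

View pics/c2.png

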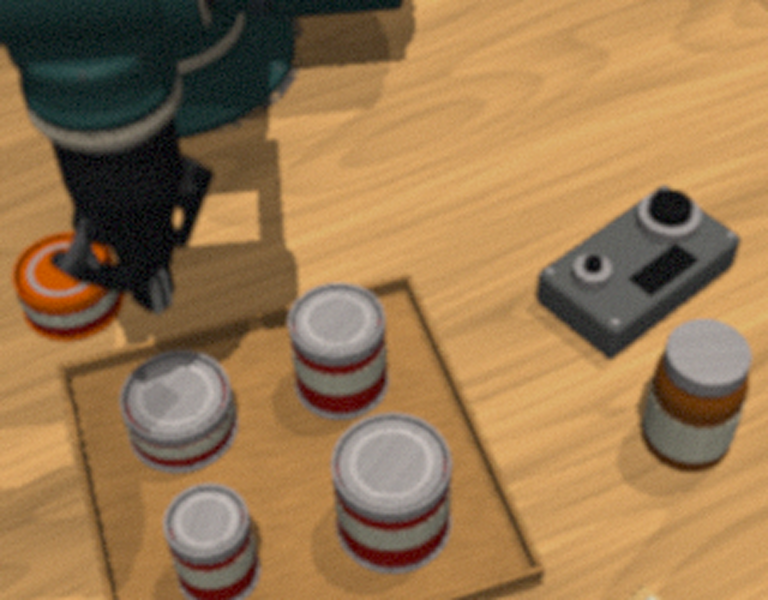

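View pics/w1.png

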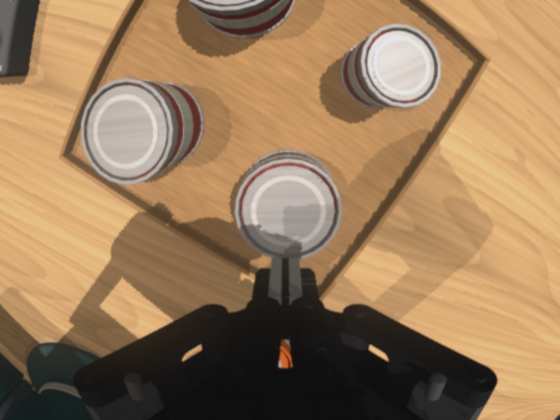

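Scene crop: fingertips (155,300) are shut above the low tin (178,405). Wrist: the low tin is at (288,208), straight ahead of the fingers. Descending.

Request:
{"name": "send_rows", "arguments": {"rows": [{"linear": [-0.0023,0.0017,0.03],"spin": 0},{"linear": [-0.0023,0.0017,0.06],"spin": 0},{"linear": [-0.0023,0.0017,0.085],"spin": 0},{"linear": [-0.0023,0.0017,0.0915],"spin": 0},{"linear": [-0.0023,0.0017,0.0915],"spin": 0}]}}

```text
t: 3.02
tcp_pos: [0.4511, -0.1555, 0.0604]
tool_rot: [0.979, 0.203, -0.001, -0.0]
force: [0.0, -1.0, 0.2]
finger_gap: 0.001
```

```bash
python3 - <<'E'
from h import *
delta(.453,-.153,.0455)
im,d=ctrl.get_image("scene");P=cloud("scene",d)
save("c3.png",cv2.resize(im[120:300,100:290],None,fx=3,fy=3,interpolation=cv2.INTER_CUBIC))
E
```

```text
t 3.02 tcp [ 0.4511 -0.1555  0.0604] F [ 0.03 -1.    0.23] gap 0.001 delta [ 0.0027 -0.0015  0.0149]
```

View pics/c3.png

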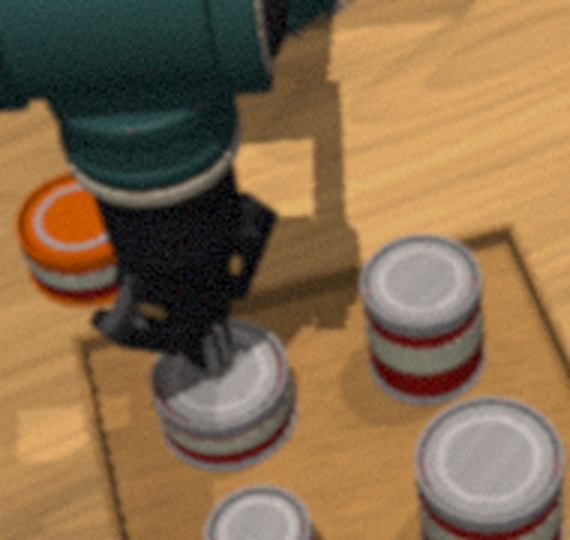

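The fingertips (213,368) are just above the middle of the lid (223,375), clear of the other tins. Pressing slowly.

Request:
{"name": "send_rows", "arguments": {"rows": [{"linear": [0.002,-0.001,0.004],"spin": 0},{"linear": [0.002,-0.001,0.008],"spin": 0},{"linear": [0.002,-0.001,0.01],"spin": 0},{"linear": [0.002,-0.001,0.011],"spin": 0},{"linear": [0.002,-0.001,0.012],"spin": 0}]}}

```text
t: 3.7
tcp_pos: [0.4527, -0.1537, 0.0486]
tool_rot: [0.979, 0.203, -0.0, -0.0]
force: [0.0, 0.2, -0.3]
finger_gap: 0.006
```

Request:
{"name": "send_rows", "arguments": {"rows": [{"linear": [0,0,0.0005],"spin": 0},{"linear": [0,0,0.001],"spin": 0},{"linear": [0,0,0.0015],"spin": 0},{"linear": [0,0,0.0015],"spin": 0}]}}

```text
t: 4.2
tcp_pos: [0.4528, -0.1537, 0.0472]
tool_rot: [0.979, 0.203, -0.0, -0.0]
force: [-1.6, 0.9, 2.8]
finger_gap: 0.002
```

Request:
{"name": "send_rows", "arguments": {"rows": [{"linear": [0,0,0.0005],"spin": 0},{"linear": [0,0,0.001],"spin": 0},{"linear": [0,0,0.0015],"spin": 0},{"linear": [0,0,0.0015],"spin": 0}]}}

```text
t: 4.7
tcp_pos: [0.4528, -0.1537, 0.0458]
tool_rot: [0.979, 0.203, -0.0, -0.0]
force: [-2.1, 0.1, 5.3]
finger_gap: -0.002
```

Request:
{"name": "send_rows", "arguments": {"rows": [{"linear": [0,0,0.0005],"spin": 0},{"linear": [0,0,0.0005],"spin": 0},{"linear": [0,0,0.0005],"spin": 0},{"linear": [0,0,0.0005],"spin": 0},{"linear": [0,0,0.0005],"spin": 0}]}}

```text
t: 5.32
tcp_pos: [0.4528, -0.1537, 0.0453]
tool_rot: [0.979, 0.203, -0.0, 0.0]
force: [-2.8, 0.1, 5.4]
finger_gap: 0.004
```

```bash
python3 - <<'E'
from h import *
F=[]
for i in range(6):
    ctrl.get_image("wrist");F.append(ctrl.get_obs()["force"][2])
print(np.round(F,2));delta(.453,-.153,.14)
E
```

```text
[5.15 5.05 4.55 4.8  5.37 4.83]
t 5.62 tcp [ 0.4527 -0.1537  0.0453] F [-2.2   0.89  4.83] gap -0.001 delta [ 0.0005 -0.0006 -0.0947]
```

Force about 5 N suggests roughly 2.5 to 3.5 mm. I'll add 0.7 mm for margin and hold.

Request:
{"name": "send_rows", "arguments": {"rows": [{"linear": [0,0,0.0007],"spin": 0},{"linear": [0,0,0.0007],"spin": 0},{"linear": [0,0,0.0007],"spin": 0},{"linear": [0,0,0.0007],"spin": 0},{"linear": [0,0,0.0007],"spin": 0}]}}

```text
t: 6.25
tcp_pos: [0.4528, -0.1537, 0.0447]
tool_rot: [0.979, 0.203, -0.0, 0.0]
force: [-3.3, 1.3, 6.0]
finger_gap: -0.002
```

Request:
{"name": "send_rows", "arguments": {"rows": [{"linear": [0,0,-0.004],"spin": 0},{"linear": [0,0,-0.01],"spin": 0},{"linear": [0,0,-0.04],"spin": 0},{"linear": [0,0,-0.08],"spin": 0},{"linear": [0,0,-0.11],"spin": 0}]}}

```text
t: 6.88
tcp_pos: [0.453, -0.1537, 0.1566]
tool_rot: [0.979, 0.203, 0.0, 0.0]
force: [0.1, -0.3, -0.5]
finger_gap: 0.001
```

```bash
python3 - <<'E'
from h import *
F=[]
for i in range(6):
    im,d=ctrl.get_image("scene");F.append(ctrl.get_obs()["force"][2])
print(np.round(F,2));delta(.4725,.2885,.155)
P=cloud("scene",d)
for r in ctrl.outline_of("scene","low_tin"):
    p=P[r["mask"]&(d>0)];z=np.percentile(p[:,2],97);tp=p[abs(p[:,2]-z)<.006]
    print(r["score"],r["rect"],(tp.min(0)+tp.max(0))/2)
E
```

```text
[ 5.49  0.1  -0.97 -0.23 -0.52  0.64]
t 7.17 tcp [ 0.4525 -0.1536  0.1537] F [ 0.22 -0.39  0.64] gap -0.001 delta [ 0.1944 -0.3975 -0.0012]
0.61 [172.2, 252.6, 48.4, 51.3] [ 0.45235275 -0.15398087  0.04998203]
0.57 [128.9, 201.2, 49.7, 41.0] [ 0.28334726 -0.19241494  0.04474686]
0.52 [388.0, 243.9, 45.3, 67.5] [0.64421467 0.19169604 0.10994857]
```

Request:
{"name": "send_rows", "arguments": {"rows": [{"linear": [0.02,-0.04,0],"spin": 0},{"linear": [0.044,-0.09,0],"spin": 0},{"linear": [0.069,-0.14,0],"spin": 0},{"linear": [0.093,-0.19,0],"spin": 0},{"linear": [0.117,-0.24,0],"spin": 0}]}}

```text
t: 7.85
tcp_pos: [0.4637, 0.115, 0.153]
tool_rot: [0.979, 0.203, -0.001, -0.0]
force: [2.8, -1.3, 0.6]
finger_gap: -0.001
```

```bash
python3 -c "
from h import *
delta(.4725,.2885,.13)"
```

```text
t 7.85 tcp [0.4637 0.115  0.153 ] F [ 2.8  -1.31  0.56] gap -0.001 delta [ 0.0773 -0.1556  0.023 ]
```

Request:
{"name": "send_rows", "arguments": {"rows": [{"linear": [0.025,-0.05,0],"spin": 0},{"linear": [0.05,-0.1,0],"spin": 0},{"linear": [0.07,-0.14,0],"spin": 0},{"linear": [0.077,-0.1555,0.01],"spin": 0},{"linear": [0.077,-0.1555,0.023],"spin": 0}]}}

```text
t: 8.48
tcp_pos: [0.4719, 0.2885, 0.1285]
tool_rot: [0.979, 0.204, -0.002, -0.0]
force: [-0.1, 0.1, -1.3]
finger_gap: 0.001
```

```bash
python3 - <<'E'
from h import *
im,d=ctrl.get_image("scene");ctrl.get_image("wrist");delta(.4725,.2885,.068)
save("c4.png",cv2.resize(im[100:260,290:450],None,fx=3,fy=3,interpolation=cv2.INTER_CUBIC))
E
```

```text
t 8.57 tcp [0.4715 0.2869 0.1275] F [-0.02 -0.5   0.05] gap 0.0 delta [ 0.0019 -0.001   0.0595]
```

View pics/c4.png

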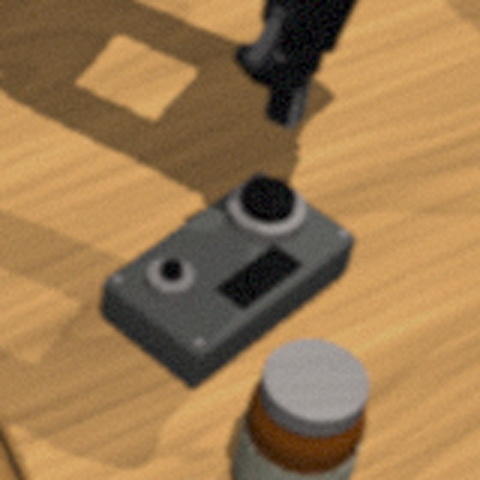

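The fingertips (290,120) are above the large button (270,198), with the small button (172,268) and the jar well clear.

Request:
{"name": "send_rows", "arguments": {"rows": [{"linear": [0.002,-0.001,0.02],"spin": 0},{"linear": [0.002,-0.001,0.04],"spin": 0},{"linear": [0.002,-0.001,0.055],"spin": 0},{"linear": [0.002,-0.001,0.0595],"spin": 0},{"linear": [0.002,-0.001,0.0595],"spin": 0}]}}

```text
t: 9.2
tcp_pos: [0.4727, 0.2885, 0.0679]
tool_rot: [0.979, 0.203, -0.003, 0.0]
force: [-0.4, -0.3, -0.1]
finger_gap: 0.001
```

```bash
python3 - <<'E'
from h import *
im,d=ctrl.get_image("scene");delta(.4725,.2885,.052)
save("c5.png",cv2.resize(im[120:220,320:440],None,fx=4,fy=4,interpolation=cv2.INTER_CUBIC))
E
```

```text
t 9.25 tcp [0.4729 0.2887 0.0684] F [0.   0.14 0.49] gap -0.004 delta [-0.0003  0.      0.0164]
```

View pics/c5.png

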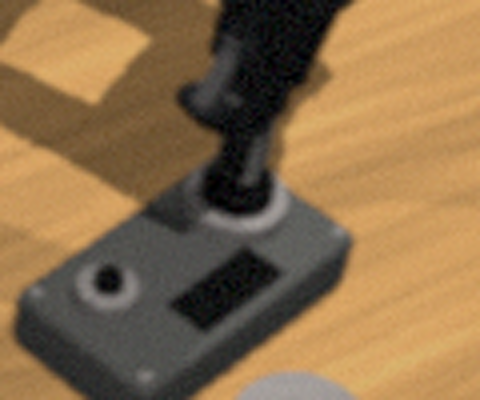

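The fingertips (252,180) are just above the button (238,192). Pressing.

Request:
{"name": "send_rows", "arguments": {"rows": [{"linear": [0,0,0.006],"spin": 0},{"linear": [0,0,0.01],"spin": 0},{"linear": [0,0,0.012],"spin": 0},{"linear": [0,0,0.014],"spin": 0},{"linear": [0,0,0.015],"spin": 0}]}}

```text
t: 9.88
tcp_pos: [0.4733, 0.289, 0.0555]
tool_rot: [0.979, 0.203, -0.002, -0.0]
force: [-9.1, -5.0, 30.8]
finger_gap: 0.002
```

Request:
{"name": "send_rows", "arguments": {"rows": [{"linear": [0,0,0.0005],"spin": 0},{"linear": [0,0,0.001],"spin": 0},{"linear": [0,0,0.001],"spin": 0}]}}

```text
t: 10.25
tcp_pos: [0.4733, 0.289, 0.0558]
tool_rot: [0.979, 0.203, -0.002, -0.0]
force: [-6.1, -3.3, 17.0]
finger_gap: -0.001
```

Stiff stop at z≈0.0556, above the expected 0.052 for fully down. Lift and measure the button again.

Request:
{"name": "send_rows", "arguments": {"rows": [{"linear": [0,0,-0.01],"spin": 0},{"linear": [0,0,-0.03],"spin": 0},{"linear": [0,0,-0.06],"spin": 0},{"linear": [0,0,-0.09],"spin": 0},{"linear": [0,0,-0.09],"spin": 0}]}}

```text
t: 10.88
tcp_pos: [0.4745, 0.2895, 0.1492]
tool_rot: [0.979, 0.203, 0.0, -0.001]
force: [-0.9, -0.3, -0.3]
finger_gap: 0.0
```

```bash
python3 - <<'E'
from h import *
delta(.4725,.2885,.07)
for c in("top","scene"):
    z=np.load(c+"1.npz") ;im,d=z["im"],z["d"];P=cloud(c,d)
    for x,y,n in((.4725,.2885,"button"),(.453,-.153,"lid")):
        g=P[(P[...,2]>.02)&(d>0)];r=np.hypot(g[:,0]-x,g[:,1]-y)
        print(c,n,[(a,round(float(np.median(g[(r>a/1e3-.004)&(r<=a/1e3),2])),4)) for a in(4,8,12,16,20,24,28,32,36)])
    b=P[(P[...,2]>.052)&(P[...,2]<.075)&(np.hypot(P[...,0]-.4725,P[...,1]-.2885)<.04)&(d>0)]
    print("high pts n",len(b),b.mean(0),(b.min(0)+b.max(0))/2,np.ptp(b,0))
im,d=ctrl.get_image("scene");
save("c6.png",cv2.resize(im[140:200,350:410],None,fx=8,fy=8,interpolation=cv2.INTER_CUBIC))
E
```

```text
t 10.88 tcp [0.4745 0.2895 0.1492] F [-0.93 -0.3  -0.25] gap 0.0 delta [-0.0023  0.0002  0.0792]
top button [(4, 0.0627), (8, 0.062), (12, 0.0613), (16, 0.0617), (20, 0.0586), (24, 0.0519), (28, 0.0486), (32, 0.0402), (36, 0.04)]
top lid [(4, 0.0489), (8, 0.0478), (12, 0.048), (16, 0.0481), (20, 0.0484), (24, 0.048), (28, 0.0479), (32, 0.0474), (36, 0.047)]
high pts n 379 [0.4717513  0.29053533 0.05902932] [0.47323384 0.29091447 0.05967341] [0.04855736 0.05190321 0.01534359]
scene button [(4, 0.0626), (8, 0.063), (12, 0.0621), (16, 0.0627), (20, 0.0594), (24, 0.0526), (28, 0.0481), (32, 0.0408), (36, 0.0405)]
scene lid [(4, 0.0499), (8, 0.049), (12, 0.0494), (16, 0.0492), (20, 0.0497), (24, 0.0493), (28, 0.0492), (32, 0.0486), (36, 0.0483)]
high pts n 325 [0.47553882 0.28374158 0.05928576] [0.47242702 0.28673944 0.05951612] [0.05197221 0.05079378 0.01500966]
```

View pics/c6.png

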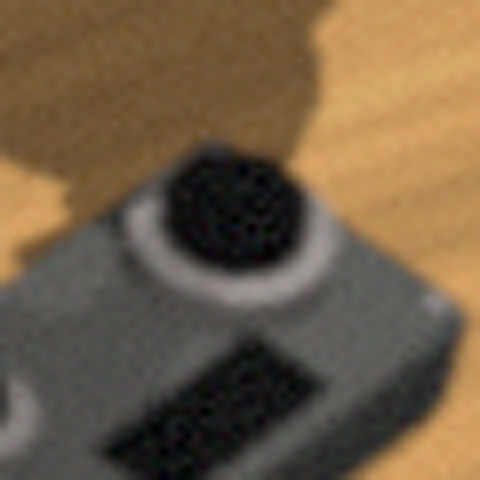

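The camera puts the button's top at 0.062 in both views (ring about 0.050), so a stop at 0.0556 is the full 6 mm of travel, with the fingers clear of the ring. Final check that everything is back in place.

```bash
python3 - <<'E'
from h import *
im,d=ctrl.get_image("scene");P=cloud("scene",d)
z0=np.load("scene1.npz");P0=cloud("scene",z0["d"])
for n,x,y,r,lo,hi in(("low",.453,-.153,.05,.04,.06),("wide",.607,-.047,.05,.075,.1),("tall",.472,-.025,.045,.075,.1),("slim",.585,-.178,.04,.07,.09),("jar",.644,.192,.045,.1,.125),("button",.4725,.2865,.016,.045,.08),("reset",.495,.195,.006,.045,.08)):
    f=lambda Q:Q[(np.hypot(Q[...,0]-x,Q[...,1]-y)<r)&(Q[...,2]>lo)&(Q[...,2]<hi)]
    a,b=f(P0),f(P);print(n,len(a),len(b),np.round((b.mean(0)-a.mean(0))*1e3,1),"mm")
delta(0,0,0)
ctrl.job_done()
E
```

```text
low 1441 1438 [-0.  -0.2  0.1] mm
wide 1819 1822 [ 0.  0. -0.] mm
tall 1101 1094 [-0.1  0.2 -0. ] mm
slim 925 934 [ 0.1 -0.1 -0.1] mm
jar 882 887 [ 0.1 -0.   0. ] mm
button 154 159 [-0.3  0.2  0.3] mm
reset 30 24 [-0.7 -0.2 -0.1] mm
t 10.97 tcp [0.4736 0.289  0.1461] F [-0.43  0.04 -0.39] gap -0.001 delta [-0.549   0.0768  0.1479]
the job is handed in; nothing more can be done
```

I checked the low tin and logged it on the counter, and I handed the job in at about 11 s of the 48 s allowed. The hand-in gives no verdict.

- **Tin:** with the fingers shut, I pressed the middle of the lid of the low tin in the tray. The force was 5 to 6 N, which puts the lid about 3 mm in or a little more, and I held it for over 1 s before lifting off. The orange look-alike outside the tray was left alone.
- **Counter:** I pressed the large button down to its stop and let it come back up.
- **Last checks:** camera depth shows the low tin, the other three tins and the jar all within about 0.3 mm of where they began. The lid and the large button are back up, and so is the reset button, though on few depth points. The arm was clear of everything.

Two readings disagreed with what I expected:

- **Button height:** both cameras put the large button's top at about 62 mm rather than the stated 58 mm. The stiff stop at 55.6 mm fits 62 mm less the full 6 mm of travel, so I took the press as complete. The force at the stop read 31 N, then 17 N.
- **Lid depth:** position suggested the lid was about 1 mm deeper than force did. Both were above the required 2 mm.

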